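Fit the stage lamp and hold the wafer carrier home

ROBOT

A 6-joint arm with a two-finger parallel gripper is mounted at the origin on the work surface. World frame = base frame: x ahead of the robot, y to its left, z up, the work surface at z = 0. Lengths are in m, angles in rad, forces in N, time in s.
With the tool pointing down it reaches from about 0.35 to 0.925 m from the base axis. Payload 6.4 kg.
Tool frame: the origin (TCP) lies midway between the tips of the shut fingers; the grasp point (between the pads) lies 19 mm behind it (ctrl.grasp_offset is the z of the grasp point in the tool frame, in m); z points along the fingers, y is the line along which they close (so a half turn about z gives the same grasp; the last joint's range is limited). The gripper opens to 85 mm and grips with 20 to 120 N. Pads are 22 mm wide; open, the fingers measure 114 mm over their backs; the gripper's body (76 mm by 85 mm) begins 54 mm behind the grasp point. The pads swing forward as they close: fully open they stand 13 mm farther back than shut.
Start: joints at [-1.476, 0.245, 1.558, -0, 1.339, -0.174], TCP at [0.173, -0.627, 0.231] pointing down, gripper open.
Joint ranges: [-3.13, 3.13], [-1.02, 2.26], [0.13, 2.54], [-0.95, 4.09], [0.21, 2.88], [-2.74, 2.74]. Speed limits (rad/s): [2.57, 2.57, 3.14, 3.14, 3.14, 3.14].

INTERFACE

Orientations are given as [roll, pitch, yaw] about the fixed x, y, z axes, in that order (R = Rz(yaw) Ry(pitch) Rx(roll)).
In Python, from bench import ctrl gives the robot as it stands. The module is installed in compiled form; this text tells all that it offers.
- The arm moves only by the shell command python3 -m pendant 'ROWS' [FORCE]. ROWS is JSON, a list of rows, each an object of numbers: "x", "y", "z": the shift along the world's x, y, z in units of 50 mm (1.0 is 50 mm); "rx", "ry", "rz": the turn, a rotation vector about the world's x, y, z in units of 8 degrees (1.0 is 8 degrees); "grip": the opening, from 0 (shut) to 1 (fully open). A call has 1 to 12 rows; each row is the pose to reach, as a shift and turn from the pose commanded when the call began; what a row does not reach only later rows make up. A row lasts 1/10 s, in which the tool goes at most 50 mm and 8.59 degrees, less where a joint would pass 70% of its speed; a pose out of reach is approached as far as the arm can. A call with a gripper value outside its range is refused whole. The fingers move at their own pace and stop on an object; FORCE is the grip in N (left out, the last holds). Time passes only in rows, so rows that repeat a pose let the fingers close. It gives the time, the measured TCP pose, the force, the opening and the grip force at its end, in the units of the state.
- ctrl.get_state(): the state, without advancing time (a new reading comes with each control period).
- ctrl.read_camera(name): name is "scene" or "top" or "wrist"; returns a dict with "image" (420x560x3 uint8, red, green, blue), "fx", "fy", "cx", "cy" (pixels), "rvec" (rotation vector, rad) and "tvec" (3), from world to camera coordinates, as OpenCV has them; the wrist camera has in their place "T_tool_cam" (4x4, takes a point from camera to tool coordinates, whose origin is the TCP and whose axes are the flange's). Camera axes: x right, y down, z forward; pixel columns grow to the right and rows downward; lengths in m; the calibration is good to about 2 mm. A picture is of the moment at which its call begins: read the wrist's pose just before it. There is no depth.
- ctrl.job_done(): hands the job in; it is judged then, once.
The state is a dict: "t": time; "q": joint angles; "qd": joint speeds; "joint_torque": joint torques, N m; "eef_pos": TCP position; "eef_rot": TCP orientation; "ft_force": force on the tool from outside, world axes, zero at the start; "wrist_torque": the same for the moment, N m; "width": opening from 0.0 (shut) to 1.0 (fully open); "gripper_force": force on a finger pad.
Only numpy, scipy, OpenCV 4.12 (cv2) and the standard library are available. Lean on these libraries where they do the work, as an engineer would, in place of code of your own. Each camera call takes 0.05 s, during which the arm holds its last target. There are 200 camera calls.

TASK

Get the microscope's loading stage ready for a picture: first press the white lamp tube down past the sprung jaw until it sits fully in both forks, centred, with the jaw snapped shut over it, and let go of it. Then take the sample carrier by its fin, set it on the stage and push it nose first under the clear lip until it is pressed fully home against the back of the slot; the stop behind it is sprung, so finish while still holding it pressed there. Leave everything else on the table where it is.

Things in the scene. Friction and masses are not known exactly. Their poses are not given: they have to be found in the camera images.
- stage: the fixed loading stage beside the microscope: aluminium plate 240 (x) x 170 (y), top 12 mm above the table. Origin: centre of the plate's underside, on the table; x away from the robot (the way the carrier is pushed), y left, z up. On its far half: a clear lip over a slot and, beyond it, two black forks for the lamp tube
- lip (a point): middle of the near lower edge of the clear plastic lip: stage x 12, y 0, 20 mm above the table (8 mm above the plate). The lip is a flat strip from here to x 45, y -50..50, 4 thick, with an upturned mouth from x 0 to 12, up to 30 mm high. Below it is a slot open to -x between cheeks at y -44 and +44, 8 high, flared in front from x -13
- slot (a point): point at the slot's rigid back wall: stage x 38, y 0, 14.5 mm above the table, axes as the stage. The carrier's nose (point carrier_nose) lies here when fully home
- fork (a point): where the middle of the seated lamp tube lies, midway between the two forks: stage x 75, y 0, 52 mm above the table; axes as the stage, tube along y. Fork posts at y -51 and +51, 12 thick in y, notch 18 wide in x, near prong 85 high (leaning outward), far prong 54 above the table
- stop (a joint): sprung steel stop bar in the slot, 36 wide, centred: m pushed back along stage +x. At 0 its face is 8 mm before the back wall (stage x 30); it reads 0.008 when the carrier meets the wall. It pushes back with 3 N at 0, about 8 N at 0.008, so a carrier let go comes out again
- jaw (a joint): sprung steel jaw, two hooks (|y| 44 to 67 mm, top 87 above the table) on an axle along y under the notches, 16 mm up: rad, 0 shut, grows to 0.5 as the hooks swing away from the robot. Shut, they overhang the notch from its far side, 2.5 mm above the seated tube. A tube pressed down on their sloping faces (5 to 20 N) swings them aside about 0.1 and they snap back over it
- lamp: white lamp tube, 16 mm thick, 180 long over its two black square end caps (20 square, 12 long); 50 to 100 g. Starts lying on the table on its caps. x along the tube, z up as it starts; origin under its middle on the table, 10 mm below the tube's axis. Between the caps 156 mm are round
- lamp_mid (a point): middle of the lamp tube, on its axis (10 mm above the table as it lies)
- carrier: sample carrier: aluminium plate 100 (x) x 80 (y) x 5 with a patterned wafer on it and, near its back end, an upright black grip fin 8 thick (x), 36 wide (y), centred at x -35, y 0, top 39 mm above the underside; 95 to 180 g. Origin: centre of its underside; x towards the nose that goes under the lip, z up. Starts flat on the table
- carrier_nose (a point): middle of the carrier's front edge (x +50, 2.5 mm above its underside)
- carrier_fin (a point): middle of the top of the carrier's grip fin
- dish: round open white plastic wafer dish, 114 mm across, 18 high, a brass-coloured wafer in it; bystander, leave it
- jar: amber glass jar with a white cap, 48 mm across, 70 high; bystander, leave it
- blower: black rubber blower bulb standing upright, 60 mm across, 100 high; bystander, leave it
- driver: screwdriver lying on the table, 150 mm long; bystander, leave it (not the lamp tube)
- lens_ring: black lens ring lying flat, 52 mm across, 12 high; bystander, leave it
- sample_box: closed grey sample box 70 x 50 x 22 high; bystander, leave it
- spare: small aluminium slide 70 x 30 x 6 with a 16 mm cube-like stud (12 high); bystander, leave it (not the carrier)
Not all that is in view belongs to the job. Of the things that look like the lamp, the larger one is meant.

How it is judged:
On the way, in this order (a step that is already met when the one before it is completed fails the run):
1. the lamp tube sits in both forks, the jaw is shut over it and the fingers are off it (x of lamp_mid in the frame of fork between -0.004 and 0.004 m and y of lamp_mid in the frame of fork between -0.015 and 0.015 m and z of lamp_mid in the frame of fork between -0.003 and 0.003 m and angle between the x axis of lamp and the y axis of stage, either way round below 0.08 rad and value of joint jaw below 0.04 rad and contact force between the fingers and lamp below 0.1 N), for 0.2 s.
2. the carrier is on the stage with its nose under the lip (y of carrier_nose in the frame of slot between -0.007 and 0.007 m and z of carrier_nose in the frame of slot between -0.003 and 0.003 m and angle between the x axis of carrier and the x axis of stage, either way round below 0.08 rad and angle between carrier's own z axis and vertical below 0.06 rad and x of carrier_nose in the frame of slot above -0.018 m), for 0.1 s.
At the end, for the whole second after the job is handed in: Still held (1 N or more), the carrier lies flat under the lip, straight within 0.08 rad, nose within 2 mm of the back wall, stop pushed back over 5.8 mm; the lamp tube is seated within 3 mm in height and 15 mm along, jaw under 0.04 rad, fingers off it; bystanders within 30 mm (all of step 1 and y of carrier_nose in the frame of slot between -0.007 and 0.007 m and z of carrier_nose in the frame of slot between -0.003 and 0.003 m and angle between the x axis of carrier and the x axis of stage, either way round below 0.08 rad and angle between carrier's own z axis and vertical below 0.06 rad and x of carrier_nose in the frame of slot above -0.0022 m and value of joint stop above 0.0058 m and contact force between the fingers and carrier above 1 N); the arm keeps its last pose, push and grip.
It fails at once if a bystander was moved by more than 30 mm (distance of any of dish, jar, blower, driver, lens_ring, sample_box, spare from where it was at the start of the episode above 0.03 m).
It also fails if it takes over 61 s, if anything falls off the work surface, if the arm or the gripper's body presses on something with over 40 N, if the wrist force passes 120 N, or if a joint passes its speed limit or range.

## Working session

There is one attempt and no reset: what is moved stays moved. The work goes in short steps, Python scripts to look and compute and a shell command to move; the robot and the scene stay as the last step left them, time stands still between calls to the robot, and variables do not carry over. Pictures are saved under pics/ and viewed, at most 10 in all, crops included, and the job is handed in when it is done.

```bash
mkdir -p pics; cat > h.py <<'E'
import numpy as np, cv2
from bench import ctrl
from scipy.spatial.transform import Rotation as Rn
def cam(name):
    s=ctrl.get_state(); c=ctrl.read_camera(name)
    K=np.array([[c['fx'],0,c['cx']],[0,c['fy'],c['cy']],[0,0,1]])
    if name=='wrist':
        T=np.array(c['T_tool_cam']); Rt=Rn.from_euler('xyz',s['eef_rot']).as_matrix()
        R=Rt@T[:3,:3]; o=Rt@T[:3,3]+np.array(s['eef_pos'])
    else:
        Rw=cv2.Rodrigues(np.array(c['rvec'],float))[0]; R=Rw.T; o=-R@np.array(c['tvec'],float).ravel()
    return c['image'],K,R,o
def ray(px,K,R,o,z):
    px=np.atleast_2d(px).astype(float)
    d=(R@np.linalg.inv(K)@np.c_[px,np.ones(len(px))].T).T
    return o+d*((z-o[2])/d[:,2])[:,None]
def proj(P,K,R,o):
    p=(K@R.T@(np.atleast_2d(P)-o).T).T
    return p[:,:2]/p[:,2:]
def save(n,im): cv2.imwrite('pics/'+n+'.png',im[:,:,::-1])
E
python3 - <<'E'
from h import *
import pickle
for n in('top','scene'):
    r=cam(n); save(n,r[0]); pickle.dump(r,open(n+'.pkl','wb')); print(n,r[1][0],r[3])
s=ctrl.get_state();print(s)
E
```

```text
top [456.1502282    0.         280.79443765] [0.41882801 0.01396047 0.99670263]
scene [451.28647825   0.         278.35467882] [ 1.06614762 -0.51555063  0.93525012]
{'t': 0.1, 'q': array([-1.47613167e+00,  2.45750145e-01,  1.55893189e+00,  7.35626752e-06,
        1.33871640e+00, -1.74085588e-01]), 'qd': array([-0.00095162, -0.00218377, -0.00325004,  0.00021277,  0.00205141,
       -0.0009737 ]), 'joint_torque': array([ 4.08110336e-04, -4.30668747e+01, -3.27130795e+01, -1.97591512e-04,
        2.82204535e-03,  6.41446704e-06]), 'eef_pos': array([ 0.17255881, -0.62613513,  0.23026536]), 'eef_rot': array([-3.13981541e+00, -3.19821497e-04,  2.68748266e-01]), 'ft_force': array([-0.61237134, -0.47499639, -0.14075579]), 'wrist_torque': array([ 0.00304527, -0.05721923, -0.00395073]), 'gripper_force': 0.0, 'width': 1.0022878128869361}
```

View pics/top.png

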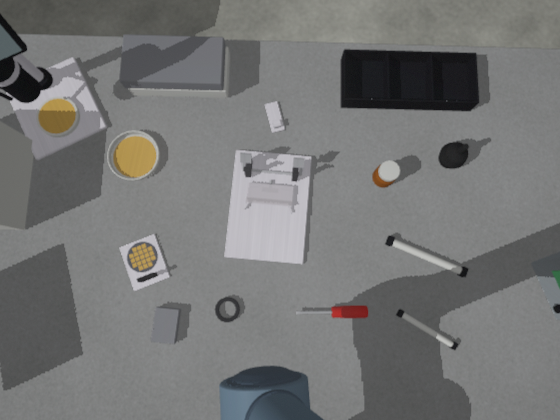

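View pics/scene.png

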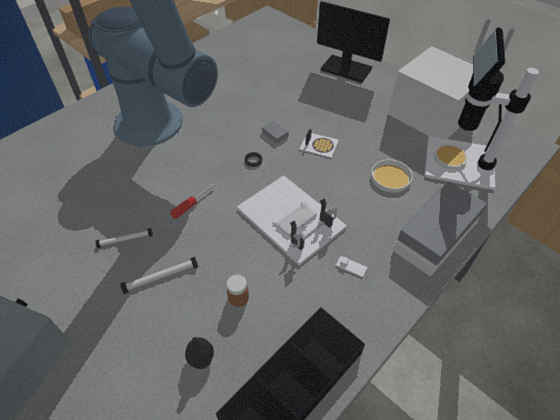

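The top view shows the stage at about (270,207) px, the larger lamp from (391,241) to (463,271), and the carrier at (145,262) with its fin at (148,277). The smaller tube and the screwdriver lie nearer the robot. In the scene view the forks are at about (297,235) and (327,212).

```bash
python3 - <<'E'
from h import *
import pickle
im,K,R,o=pickle.load(open('top.pkl','rb'))
g=im.astype(int); hsv=cv2.cvtColor(im,cv2.COLOR_RGB2HSV)
w=((hsv[...,2]>165)&(hsv[...,1]<40)).astype(np.uint8)
print('table',im[330,330],'stage',im[235,260],'lamp',im[255,427])
n,l,st,c=cv2.connectedComponentsWithStats(w)
for i in range(1,n):
    if st[i,4]<100: continue
    cs=cv2.findContours((l==i).astype(np.uint8),0,1)[0][0]
    r=cv2.minAreaRect(cs); b=cv2.boxPoints(r)
    z={True:.012}.get(st[i,4]>4000,.01)
    P=ray(b,K,R,o,z)
    print(st[i],np.round(c[i]),'len',np.round([np.linalg.norm(P[0]-P[1]),np.linalg.norm(P[1]-P[2])],3)); print(np.round(P.mean(0),4),[np.round(p[:2],3).tolist() for p in P])
E
```

```text
table [133 133 134] stage [192 191 196] lamp [172 172 170]
[ 52  58  23  11 112] [64. 63.] len [0.051 0.014]
[0.903  0.5122 0.01  ] [[0.897, 0.538], [0.921, 0.493], [0.909, 0.487], [0.885, 0.531]]
[ 10  77  74  34 846] [51. 94.] len [0.167 0.05 ]
[0.8267 0.5377 0.01  ] [[0.811, 0.623], [0.887, 0.475], [0.842, 0.452], [0.767, 0.6]]
[ 76  87  22  24 264] [ 86. 100.] len [0.03  0.063]
[0.8138 0.4518 0.01  ] [[0.834, 0.48], [0.849, 0.455], [0.794, 0.423], [0.779, 0.449]]
[265 101  19  31 351] [273. 116.] len [0.029 0.07 ]
[0.789  0.0237 0.01  ] [[0.818, 0.047], [0.827, 0.019], [0.76, 0.0], [0.751, 0.028]]
[126 132  32  37 124] [149. 144.] len [0.042 0.096]
[0.7104 0.3068 0.01  ] [[0.732, 0.354], [0.761, 0.324], [0.689, 0.26], [0.66, 0.29]]
[ 224  150   85  114 6535] [266. 217.] len [0.239 0.175]
[0.5829 0.032  0.012 ] [[0.47, 0.123], [0.708, 0.112], [0.696, -0.063], [0.458, -0.044]]
[266 154  45  18 368] [285. 162.] len [0.099 0.039]
[ 0.6817 -0.0106  0.01  ] [[0.7, 0.039], [0.702, -0.06], [0.663, -0.06], [0.661, 0.038]]
[379 161  20  19 312] [389. 170.] len [0.043 0.041]
[ 0.67   -0.2352  0.01  ] [[0.69, -0.214], [0.691, -0.257], [0.65, -0.256], [0.649, -0.214]]
[119 234  50  57 847] [144. 265.] len [0.08  0.103]
[0.4549 0.2941 0.01  ] [[0.487, 0.352], [0.516, 0.277], [0.422, 0.237], [0.394, 0.31]]
[393 241  62  28 324] [422. 255.] len [0.011 0.139]
[ 0.4815 -0.3059  0.01  ] [[0.502, -0.239], [0.513, -0.244], [0.461, -0.372], [0.45, -0.368]]
```

```bash
python3 -m pendant '[{"x":6.18,"y":6.4,"rz":6.56},{"x":6.18,"y":6.4,"rz":6.56},{"x":6.18,"y":6.4,"rz":6.56},{"x":6.18,"y":6.4,"rz":6.56},{"x":6.18,"y":6.4,"rz":6.56},{"x":6.18,"y":6.4,"rz":6.56},{"x":6.18,"y":6.4,"rz":6.56},{"x":6.18,"y":6.4,"rz":6.56},{"x":6.18,"y":6.4,"rz":6.56},{"x":6.18,"y":6.4,"rz":6.56},{"x":6.18,"y":6.4,"rz":6.56}]' && python3 - <<'E'
from h import *
import pickle
r=cam('wrist'); save('w1',r[0]); pickle.dump(r,open('w1.pkl','wb')); print(r[1],r[3],r[2])
E
```

```text
$[0]: bad value
```

```bash
python3 -m pendant '[{"x":6.18,"y":6.4,"z":0,"rx":0,"ry":0,"rz":6.56,"grip":1}]' ; python3 -m pendant '[{"x":1,"y":1,"rz":1,"grip":1}]'
```

```text
t: 0.2
eef_pos: [0.2047, -0.5927, 0.2306]
eef_rot: [3.141, 0.001, 0.417]
ft_force: [1.3, 0.3, 0.7]
width: 0.998
gripper_force: 0.0$[0]: bad value
```

```bash
python3 -m pendant '[{"x":5.5,"y":5.7,"z":0,"rx":0,"ry":0,"rz":5.5,"grip":1},{"x":5.5,"y":5.7,"z":0,"rx":0,"ry":0,"rz":5.5,"grip":1},{"x":5.5,"y":5.7,"z":0,"rx":0,"ry":0,"rz":5.5,"grip":1},{"x":5.5,"y":5.7,"z":0,"rx":0,"ry":0,"rz":5.5,"grip":1},{"x":5.5,"y":5.7,"z":0,"rx":0,"ry":0,"rz":5.5,"grip":1},{"x":5.5,"y":5.7,"z":0,"rx":0,"ry":0,"rz":5.5,"grip":1},{"x":5.5,"y":5.7,"z":0,"rx":0,"ry":0,"rz":5.5,"grip":1},{"x":5.5,"y":5.7,"z":0,"rx":0,"ry":0,"rz":5.5,"grip":1},{"x":5.5,"y":5.7,"z":0,"rx":0,"ry":0,"rz":5.5,"grip":1},{"x":5.5,"y":5.7,"z":0,"rx":0,"ry":0,"rz":5.5,"grip":1},{"x":5.5,"y":5.7,"z":0,"rx":0,"ry":0,"rz":5.5,"grip":1}]' && python3 - <<'E'
from h import *
import pickle
r=cam('wrist'); save('w1',r[0]); pickle.dump(r,open('w1.pkl','wb')); print(r[1],r[3],r[2])
E
```

```text
t: 1.3
eef_pos: [0.4818, -0.3062, 0.231]
eef_rot: [-3.141, 0.0, 1.186]
ft_force: [0.5, 0.4, -0.7]
width: 1.004
gripper_force: 0.0
[[305.1678194    0.         280.22327978]
 [  0.         305.1678194  209.43699947]
 [  0.           0.           1.        ]] [ 0.50784054 -0.24312734  0.37476536] [[ 0.92692417 -0.36150057 -0.10064255]
 [-0.37524727 -0.89370171 -0.24594052]
 [-0.00103678  0.26573405 -0.96404582]]
```

View pics/w1.png

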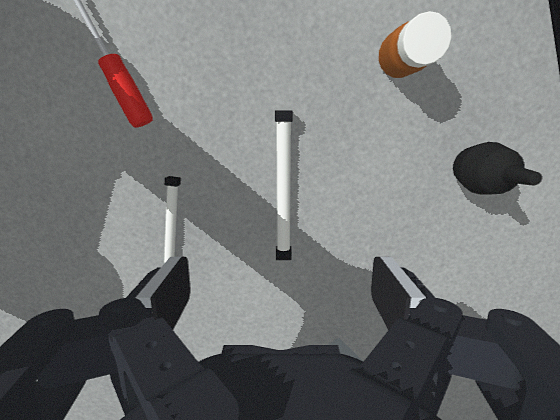

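The wrist view shows the lamp upright in the image, with its caps ending at about (284,111) and (284,259). The small tube is on the left, and the jar and blower are on the right, clear of the fingers.

```bash
python3 - <<'E'
from h import *
import pickle
im,K,R,o=pickle.load(open('w1.pkl','rb'))
g=cv2.cvtColor(im,cv2.COLOR_RGB2GRAY)
roi=np.zeros_like(g); roi[118:252,268:300]=1
w=((g>195)&(roi>0)).astype(np.uint8)
for m,z in((w,.014),):
    cs=max(cv2.findContours(m,0,1)[0],key=cv2.contourArea)
    vx,vy,x,y=cv2.fitLine(np.argwhere(m)[:,::-1].astype(np.float32),2,0,.01,.01).ravel(); print(cv2.boundingRect(cs),vx,vy,x,y)
b=((g<45)&(np.arange(560)>268)&(np.arange(560)<300)&(np.arange(420)<265)[:,None]&(np.arange(420)>100)[:,None]).astype(np.uint8)
n,l,st,c=cv2.connectedComponentsWithStats(b)
for i in range(1,n):
    if st[i,4]>40: print(st[i],c[i])
# white/cap boundaries
ys,xs=np.nonzero(w); print(ys.min(),ys.max())
for p in ((284,121),(284,247.5)): print(p,ray(p,K,R,o,.016))
row=lambda r:np.nonzero(w[r])[0]
for r in (130,180,235): print(r,row(r).min(),row(r).max(),ray([[row(r).min(),r],[row(r).max()+1,r]],K,R,o,.010).mean(0))
E
```

```text
(276, 122, 12, 99) 0.005497742 0.99998486 281.59024 169.14755
[275 111  17  11 161] [283.00621118 115.62732919]
[276 246  15  14 148] [282.96621622 254.42567568]
122 220
(284, 121) [[ 0.51321343 -0.24022971  0.016     ]]
(284, 247.5) [[ 0.45609791 -0.38265956  0.016     ]]
130 277 286 [ 0.50743618 -0.24859561  0.01      ]
180 277 286 [ 0.48558823 -0.30280469  0.01      ]Traceback (most recent call last):
  File "<stdin>", line 18, in <module>
    return umr_minimum(a, axis, None, out, keepdims, initial, where)
ValueError: zero-size array to reduction operation minimum which has no identity
```

```bash
python3 - <<'E'
from h import *
import pickle
im,K,R,o=pickle.load(open('w1.pkl','rb'))
P=ray([[283.3,110.7],[283.3,260]],K,R,o,.02); d=P[0]-P[1]
print(P,np.linalg.norm(d),np.arctan2(d[1],d[0]),P.mean(0))
E
```

```text
[[ 0.51651215 -0.22980439  0.02      ]
 [ 0.44953967 -0.39652047  0.02      ]] 0.17966514813134601 1.188811705881303 [ 0.48302591 -0.31316243  0.02      ]
```

```bash
python3 -m pendant '[{"x":0.03,"y":-0.14,"z":-4.0,"rx":0,"ry":0,"rz":0,"grip":0.6},{"x":0.03,"y":-0.14,"z":-4.0,"rx":0,"ry":0,"rz":0,"grip":0.6},{"x":0.03,"y":-0.14,"z":-4.0,"rx":0,"ry":0,"rz":0,"grip":0.6},{"x":0.03,"y":-0.14,"z":-4.0,"rx":0,"ry":0,"rz":0,"grip":0.6},{"x":0.03,"y":-0.14,"z":-4.55,"rx":0,"ry":0,"rz":0,"grip":0.6},{"x":0.03,"y":-0.14,"z":-4.55,"rx":0,"ry":0,"rz":0,"grip":0.5},{"x":0.03,"y":-0.14,"z":-4.55,"rx":0,"ry":0,"rz":0,"grip":0},{"x":0.03,"y":-0.14,"z":-4.55,"rx":0,"ry":0,"rz":0,"grip":0},{"x":0.03,"y":-0.14,"z":-4.55,"rx":0,"ry":0,"rz":0,"grip":0},{"x":0.03,"y":-0.14,"z":-4.55,"rx":0,"ry":0,"rz":0,"grip":0},{"x":0.03,"y":-0.14,"z":-4.55,"rx":0,"ry":0,"rz":0,"grip":0}]' 80
```

```text
t: 2.45
eef_pos: [0.4842, -0.3135, 0.0049]
eef_rot: [3.14, 0.001, 1.187]
ft_force: [-2.0, -0.6, 5.6]
width: 0.148
gripper_force: 78.8
```

```bash
python3 -m pendant '[{"x":0,"y":0,"z":0.6,"rx":0,"ry":0,"rz":0,"grip":0},{"x":0,"y":0,"z":1.6,"rx":0,"ry":0,"rz":0,"grip":0},{"x":0,"y":0,"z":2.6,"rx":0,"ry":0,"rz":0,"grip":0},{"x":0.4,"y":0.6,"z":3.4,"rx":0,"ry":0,"rz":0.5,"grip":0},{"x":0.8,"y":1.4,"z":4.0,"rx":0,"ry":0,"rz":1.2,"grip":0},{"x":1.2,"y":2.3,"z":4.3,"rx":0,"ry":0,"rz":1.8,"grip":0},{"x":1.6,"y":3.2,"z":4.5,"rx":0,"ry":0,"rz":2.35,"grip":0},{"x":1.9,"y":4.0,"z":4.5,"rx":0,"ry":0,"rz":2.35,"grip":0},{"x":1.9,"y":4.2,"z":4.5,"rx":0,"ry":0,"rz":2.35,"grip":0},{"x":1.9,"y":4.2,"z":4.5,"rx":0,"ry":0,"rz":2.35,"grip":0},{"x":1.9,"y":4.2,"z":4.5,"rx":0,"ry":0,"rz":2.35,"grip":0}]' && python3 - <<'E'
from h import *
import pickle
r=cam('wrist'); save('w2',r[0]); pickle.dump(r,open('w2.pkl','wb')); print(r[3])
E
```

```text
t: 3.55
eef_pos: [0.5783, -0.1032, 0.2282]
eef_rot: [-3.141, 0.0, 1.515]
ft_force: [-0.4, -0.1, -0.7]
width: 0.145
gripper_force: 78.5
[ 0.58297575 -0.03527812  0.37201498]
```

View pics/w2.png

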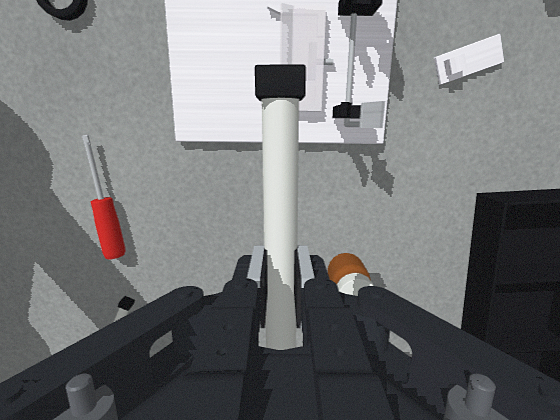

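The lamp is held squarely, with its far cap at (280,82) and the tube centred at column 281. The stage's right-hand edge (-y) runs (176,142)–(384,142). Its near and far edges show on the left and right, and the -y fork is at (347,111).

```bash
python3 - <<'E'
from h import *
import pickle
im,K,R,o=pickle.load(open('w2.pkl','rb'))
g=cv2.GaussianBlur(cv2.cvtColor(im,cv2.COLOR_RGB2GRAY),(3,3),0).astype(float)
T=178
def cross(v,a):  # first crossing of T along profile, subpixel
    s=v-T; i=np.nonzero(s[:-1]*s[1:]<0)[0]
    return a+i[0]+s[i[0]]/(s[i[0]]-s[i[0]+1]) if len(i) else None
L=[(cross(g[r,150:185],150),r) for r in range(5,132)]
Rr=[(cross(g[r,375:410],375),r) for r in range(2,135)]
N=[(c,cross(g[130:155,c],130)) for c in list(range(185,252))+list(range(310,335))]
def fit(pts,z):
    P=np.array([p for p in pts if p[0] is not None and p[1] is not None])
    W=ray(P,K,R,o,z)[:,:2].astype(np.float32)
    vx,vy,x,y=cv2.fitLine(W,cv2.DIST_HUBER,0,.001,.001).ravel()
    n=np.array([-vy,vx]);res=np.abs((W-[x,y])@n); print(len(P),'dir',vx,vy,'pt',x,y,'res',np.median(res),res.max())
    return np.array([vx,vy]),np.array([x,y])
l,r,n=fit(L,.012),fit(Rr,.012),fit(N,.012)
for nm,a,s in(('L',l,-1),('R',r,-1),('N',n,1)):
    d=a[0]; print(nm,'yaw',np.arctan2(d[1],d[0])if nm=='N' else np.arctan2(-d[0]*np.sign(d[1]),abs(d[1])))
E
python3 - <<'E'
import cv2;im=cv2.imread('pics/w2.png');cv2.imwrite('pics/w2c.png',cv2.resize(im[0:150,150:420],None,fx=2.9,fy=2.9,interpolation=cv2.INTER_CUBIC))
E
```

```text
123 dir 0.06840089 0.9976579 pt 0.46530148 0.029836243 res 9.596301e-05 0.00045516994
122 dir 0.025988707 -0.9996622 pt 0.69738066 0.01568854 res 0.0044556675 0.011345278
88 dir 0.99777555 -0.066663325 pt 0.551634 -0.051179197 res 2.072379e-05 7.787347e-05
L yaw -0.06845434
R yaw 0.025991634
N yaw -0.0667128
```

View pics/w2c.png

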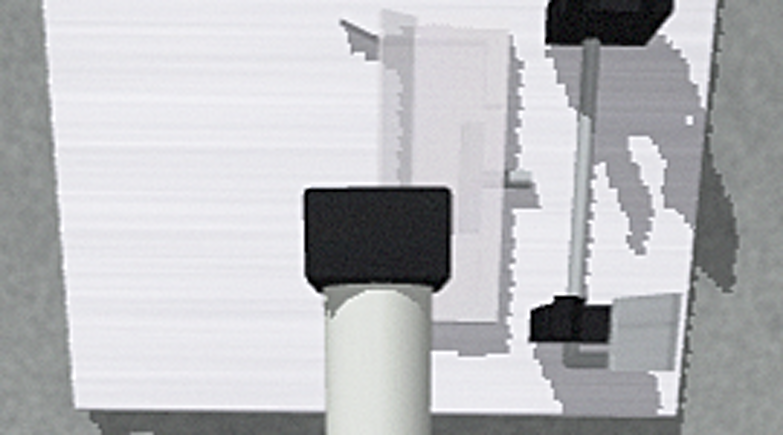

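```bash
python3 - <<'E'
from h import *
import pickle
im,K,R,o=pickle.load(open('w2.pkl','rb'))
a=-.0675;u=np.array([np.cos(a),np.sin(a),0]);v=np.array([-np.sin(a),np.cos(a),0]);O=.58223*u+.07118*v
print('O',O,'fork',O+.075*u+[0,0,.052])
S=lambda P:np.c_[(P-O)@u,(P-O)@v]*1000
print('right corner',S(ray((383.4,143),K,R,o,.012)),'expect 120,-85')
print('axle',S(ray([[353.5,41],[349.3,100]],K,R,o,.016)),'expect x75')
print('lip far near corner',S(ray([[150+500/2.9,322/2.9],[150+510/2.9,32/2.9]],K,R,o,.024)),'expect 45,-+50')
T=np.array([.5783,-.1032,.2282]);t=np.array([np.cos(1.515),np.sin(1.515),0]);n=np.array([t[1],-t[0],0])
for zc in(.003,.005,.010,.015):
  c=T+[0,0,zc]; print(zc,np.round(proj([c+.09*t+[0,0,.01]-.01*n,c+.09*t+[0,0,.01]+.01*n,c+.078*t+[0,0,.01],c+.078*t+[0,0,.008]-.008*n,c+.078*t+[0,0,.008]+.008*n],K,R,o),1).tolist())
g=im.mean(2); print(np.nonzero(g[78,230:330]<60)[0][[0,-1]]+230, np.nonzero(g[50:110,280]<60)[0][[0,-1]]+50)
for r in(120,160,200): q=np.nonzero(np.abs(np.diff(g[r,240:320]))>12)[0]+240; print(r,q)
E
```

```text
O [0.58570511 0.03174722 0.        ] fork [0.66053432 0.02668856 0.052     ]
right corner [[120.53654373 -85.31578344]] expect 120,-85
axle [[ 77.21335032  19.20868781]
 [ 76.99980934 -39.27856821]] expect x75
lip far near corner [[ 46.92970011 -51.54415201]
 [ 45.76874776  43.99661129]] expect 45,-+50
0.003 [[253.1, 67.7], [303.8, 67.6], [278.5, 99.9], [259.1, 100.3], [298.0, 100.3]]
0.005 [[252.7, 66.7], [304.2, 66.7], [278.5, 99.5], [258.8, 99.9], [298.3, 99.9]]
0.01 [[251.5, 64.2], [305.2, 64.2], [278.4, 98.4], [257.9, 98.9], [299.0, 98.9]]
0.015 [[250.2, 61.5], [306.3, 61.5], [278.3, 97.3], [256.9, 97.8], [299.8, 97.8]]
[255 304] [65 97]
120 [261 262 294 298]
160 [261 262]
200 [262 263 297]
```

```bash
python3 -m pendant '[{"x":0.6,"y":0.9,"z":0,"rx":0,"ry":0,"rz":-0.09,"grip":0},{"x":1.2,"y":1.8,"z":0,"rx":0,"ry":0,"rz":-0.09,"grip":0},{"x":1.65,"y":2.6,"z":-0.5,"rx":0,"ry":0,"rz":-0.09,"grip":0},{"x":1.65,"y":2.6,"z":-1.3,"rx":0,"ry":0,"rz":-0.09,"grip":0},{"x":1.65,"y":2.6,"z":-2.0,"rx":0,"ry":0,"rz":-0.09,"grip":0},{"x":1.65,"y":2.6,"z":-2.3,"rx":0,"ry":0,"rz":-0.09,"grip":0},{"x":1.65,"y":2.6,"z":-2.3,"rx":0,"ry":0,"rz":-0.09,"grip":0},{"x":1.65,"y":2.6,"z":-2.3,"rx":0,"ry":0,"rz":-0.09,"grip":0}]' && python3 - <<'E'
from h import *
import pickle
for n in('wrist','top','scene'):
    r=cam(n); save('w3'+n,r[0]); pickle.dump(r,open('w3'+n+'.pkl','wb'))
a=cv2.imread('pics/w3wrist.png'); b=cv2.imread('pics/w3scene.png')
c=cv2.resize(b[170:280,230:370],None,fx=2.8,fy=2.8); d=cv2.resize(cv2.imread('pics/w3top.png')[130:240,210:330],None,fx=2.6,fy=2.6)
z=np.zeros((600,800,3),np.uint8); z[:300,:400]=cv2.resize(a,(400,300)); z[:c.shape[0],400:400+c.shape[1]]=c[:,:400]; z[310:310+d.shape[0],:d.shape[1]]=d[:290]
cv2.imwrite('pics/w3.png',z)
E
```

```text
t: 4.4
eef_pos: [0.6623, 0.0259, 0.1154]
eef_rot: [3.139, 0.0, 1.501]
ft_force: [-0.2, 0.2, -0.3]
width: 0.147
gripper_force: 78.6
```

View pics/w3.png

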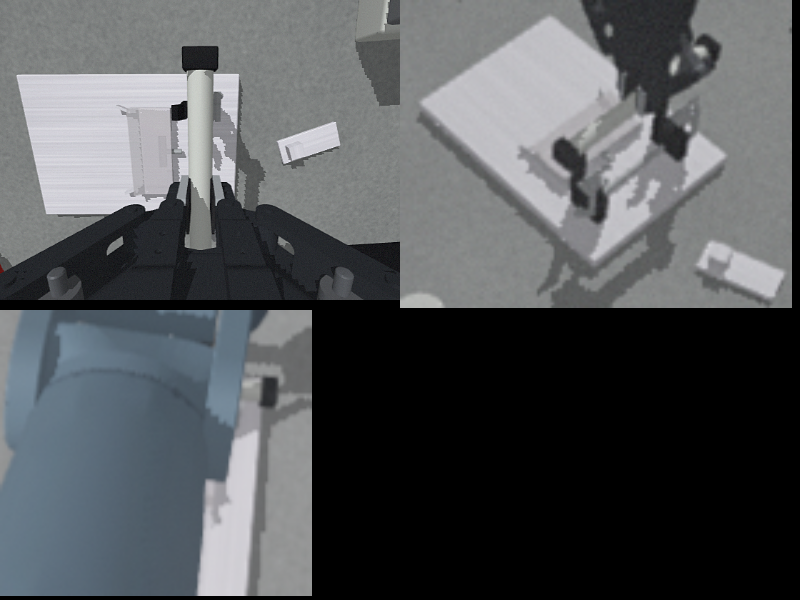

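The combined view shows the lamp hovering over the forks; the +y fork is at about (180,110), just left of the tube in the wrist panel. The whole stage outline is visible there, so I refit the stage from this view.

```bash
cat > st.py <<'E'
from h import *
import pickle
im,K,R,o=pickle.load(open('w3wrist.pkl','rb'))
g=cv2.GaussianBlur(cv2.cvtColor(im,cv2.COLOR_RGB2GRAY),(3,3),0).astype(float)
T=178
def cross(v,a):
    s=v-T; i=np.nonzero(s[:-1]*s[1:]<0)[0]
    return a+i[0]+s[i[0]]/(s[i[0]]-s[i[0]+1]) if len(i) else None
sets={'L':[(cross(g[r,15:90],15),r) for r in range(115,285)],
'P':[(c,cross(g[95:120,c],95)) for c in range(40,235)],
'N':[(c,cross(g[285:310,c],285)) for c in range(75,170)]}
F={}
for k,pts in sets.items():
    P=np.array([p for p in pts if None not in p]); W=ray(P,K,R,o,.012)[:,:2].astype(np.float32)
    vx,vy,x,y=cv2.fitLine(W,cv2.DIST_HUBER,0,.001,.001).ravel(); F[k]=(np.array([x,y]))
    yaw=np.arctan2(vy,vx) if k!='L' else np.arctan2(-vx*np.sign(vy),abs(vy))
    res=np.abs((W-[x,y])@[-vy,vx]); print(k,len(P),'yaw',yaw,'res',np.median(res),res.max())
a=-.0675;u=np.array([np.cos(a),np.sin(a)]);v=np.array([-u[1],u[0]])
print('O.u',F['L']@u+.12,'O.v from N',F['N']@v+.085,'from P',F['P']@v-.085)
O=(F['L']@u+.12)*u+(F['N']@v+F['P']@v)/2*v; print('O',O,'fork',O+.075*u)
E
python3 st.py
python3 - <<'E'
import cv2;im=cv2.imread('pics/w3wrist.png');cv2.imwrite('pics/w3c.png',cv2.resize(im[60:300,160:360],None,fx=2.5,fy=2.5,interpolation=cv2.INTER_CUBIC))
E
```

```text
L 160 yaw -0.06768878 res 3.9558687e-05 0.00015530451
P 195 yaw -0.06611235 res 3.4871046e-05 0.00012063654
N 90 yaw -0.065705925 res 3.6031983e-05 0.008145602
O.u 0.5826836440246858 O.v from N 0.07103064748809143 from P 0.06996222745644502
O [0.58611162 0.03103461] fork [0.66094082 0.02597596]
```

View pics/w3c.png

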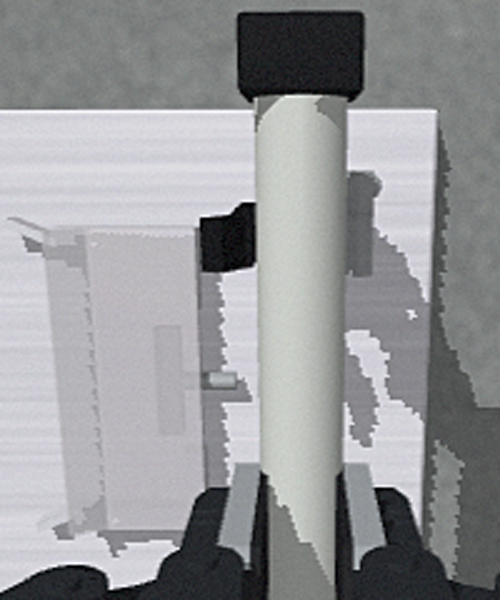

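```bash
python3 -m pendant '[{"x":-0.025,"y":0,"z":-0.2,"rx":0,"ry":0,"rz":0,"grip":0},{"x":-0.025,"y":0,"z":-0.4,"rx":0,"ry":0,"rz":0,"grip":0},{"x":-0.025,"y":0,"z":-0.55,"rx":0,"ry":0,"rz":0,"grip":0},{"x":-0.025,"y":0,"z":-0.65,"rx":0,"ry":0,"rz":0,"grip":0},{"x":-0.025,"y":0,"z":-0.75,"rx":0,"ry":0,"rz":0,"grip":0}]' 110;  python3 -m pendant '[{"x":0,"y":0,"z":-0.1,"rx":0,"ry":0,"rz":0,"grip":0},{"x":0,"y":0,"z":-0.2,"rx":0,"ry":0,"rz":0,"grip":0},{"x":0,"y":0,"z":-0.3,"rx":0,"ry":0,"rz":0,"grip":0}]'
```

```text
t: 5.05
eef_pos: [0.6599, 0.0274, 0.0754]
eef_rot: [-3.141, -0.0, 1.502]
ft_force: [0.4, -0.5, -0.6]
width: 0.134
gripper_force: 108.6
t: 5.35
eef_pos: [0.6607, 0.0272, 0.062]
eef_rot: [3.141, 0.0, 1.502]
ft_force: [-2.3, -0.1, 3.5]
width: 0.134
gripper_force: 109.5
```

```bash
python3 -m pendant '[{"x":0,"y":0,"z":-0.08,"rx":0,"ry":0,"rz":0,"grip":0},{"x":0,"y":0,"z":-0.16,"rx":0,"ry":0,"rz":0,"grip":0}]';  python3 -m pendant '[{"x":0,"y":0,"z":-0.08,"rx":0,"ry":0,"rz":0,"grip":0},{"x":0,"y":0,"z":-0.12,"rx":0,"ry":0,"rz":0,"grip":0}]'
```

```text
t: 5.55
eef_pos: [0.6593, 0.0274, 0.0524]
eef_rot: [-3.14, -0.0, 1.502]
ft_force: [-2.6, 0.3, 0.1]
width: 0.135
gripper_force: 109.2
t: 5.75
eef_pos: [0.6601, 0.0273, 0.0469]
eef_rot: [-3.141, -0.0, 1.502]
ft_force: [-4.1, 0.3, 8.7]
width: 0.137
gripper_force: 109.7
```

```bash
python3 -m pendant '[{"x":0,"y":0,"z":-0.03,"rx":0,"ry":0,"rz":0,"grip":0},{"x":0,"y":0,"z":-0.03,"rx":0,"ry":0,"rz":0,"grip":0}]' && python3 - <<'E'
from h import *
for n in('wrist','scene'):
    r=cam(n); save('w4'+n,r[0])
a=cv2.imread('pics/w4wrist.png'); b=cv2.imread('pics/w4scene.png')
c=cv2.resize(b[180:270,260:350],(400,400),interpolation=cv2.INTER_CUBIC)
d=cv2.resize(a[40:240,180:380],(400,400),interpolation=cv2.INTER_CUBIC)
cv2.imwrite('pics/w4.png',np.hstack([d,c]))
E
```

```text
t: 5.95
eef_pos: [0.6604, 0.0273, 0.0469]
eef_rot: [-3.142, 0.0, 1.502]
ft_force: [-3.6, 0.1, 5.2]
width: 0.133
gripper_force: 109.9
```

View pics/w4.png

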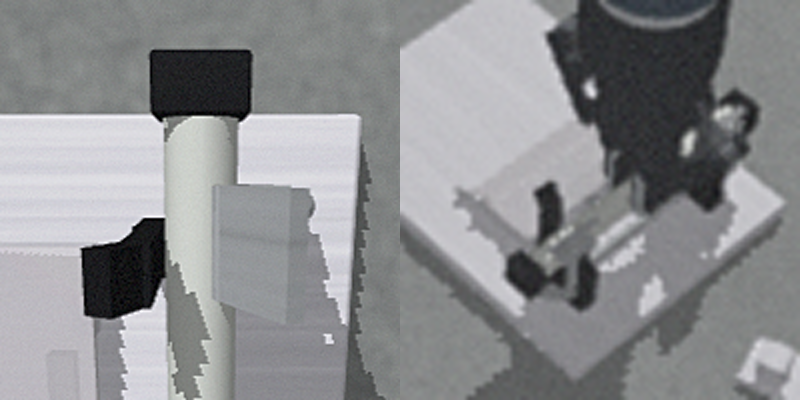

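The hook overhangs the tube on the +y side at about (250,240) and the force is steady, so the tube looks seated. I release it and check both sides.

```bash
python3 -m pendant '[{"x":0,"y":0,"z":0.02,"rx":0,"ry":0,"rz":0,"grip":0.45},{"x":0,"y":0,"z":0.02,"rx":0,"ry":0,"rz":0,"grip":0.45},{"x":0,"y":0,"z":0.02,"rx":0,"ry":0,"rz":0,"grip":0.45},{"x":0,"y":0,"z":0.02,"rx":0,"ry":0,"rz":0,"grip":0.45},{"x":0,"y":0,"z":0.5,"rx":0,"ry":0,"rz":0,"grip":0.45},{"x":0,"y":0,"z":1.2,"rx":0,"ry":0,"rz":0,"grip":0.45},{"x":0,"y":-1,"z":2.0,"rx":0,"ry":0,"rz":0,"grip":0.45},{"x":0,"y":-2.0,"z":3.0,"rx":0,"ry":0,"rz":0,"grip":0.45},{"x":0,"y":-2.5,"z":3.5,"rx":0,"ry":0,"rz":0,"grip":0.45},{"x":0,"y":-2.5,"z":3.5,"rx":0,"ry":0,"rz":0,"grip":0.45},{"x":0,"y":-2.5,"z":3.5,"rx":0,"ry":0,"rz":0,"grip":0.45}]' && python3 - <<'E'
from h import *
import pickle
for n in('wrist','scene'):
    r=cam(n); save('w5'+n,r[0]);pickle.dump(r,open('w5'+n+'.pkl','wb'))
a=cv2.imread('pics/w5wrist.png'); b=cv2.imread('pics/w5scene.png')
c=cv2.resize(b[180:270,260:350],(400,400),interpolation=cv2.INTER_CUBIC)
d=cv2.resize(a[0:240,160:400],(400,400),interpolation=cv2.INTER_CUBIC)
cv2.imwrite('pics/w5.png',np.hstack([d,c]))
E
```

```text
t: 7.15
eef_pos: [0.6614, -0.0998, 0.2236]
eef_rot: [3.136, 0.001, 1.5]
ft_force: [0.5, 0.1, -0.2]
width: 0.449
gripper_force: 0.0
```

View pics/w5.png

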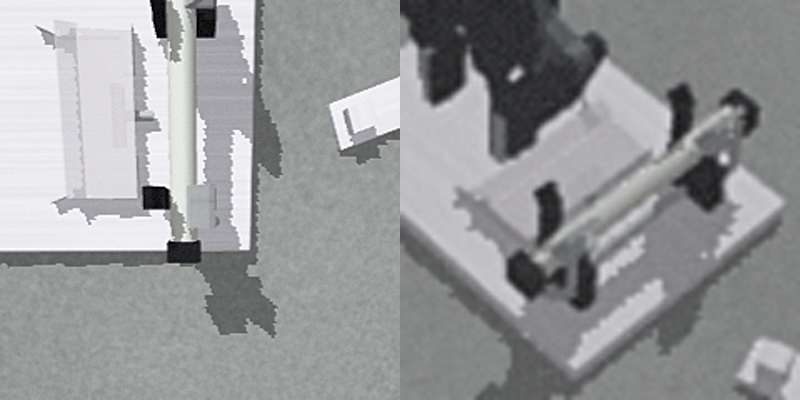

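```bash
python3 - <<'E'
from h import *
import pickle
a=-.0665;u=np.array([np.cos(a),np.sin(a),0]);v=np.array([-u[1],u[0],0]);O=np.array([.5861,.0310,0])
for n in('scene','wrist'):
    im,K,R,o=pickle.load(open('w5%s.pkl'%n,'rb'))
    for z in(.052,.062): print(n,z,proj([O+.075*u-.084*v+[0,0,z],O+.075*u+.084*v+[0,0,z]],K,R,o).round(1).tolist())
im=pickle.load(open('w5scene.pkl','rb'))[0]; m=((im.max(2)<60)).astype(np.uint8)
for y0,y1,x0,x1 in((228,255,278,300),(195,220,328,348)):
    ys,xs=np.nonzero(m[y0:y1,x0:x1]); print('scene blob',xs.mean()+x0,ys.mean()+y0,xs.min()+x0,xs.max()+x0,ys.min()+y0,ys.max()+y0)
E
```

```text
scene 0.052 [[286.4, 242.2], [334.7, 205.4]]
scene 0.062 [[286.4, 239.8], [335.1, 202.9]]
wrist 0.052 [[270.0, 152.2], [267.4, -43.0]]
wrist 0.062 [[269.7, 153.1], [266.9, -49.3]]
scene blob 290.2098765432099 238.93827160493828 284 299 228 248
scene blob 333.5121951219512 210.3658536585366 328 339 201 219
```

```bash
python3 -m pendant '[{"x":-0.8,"y":1,"z":0.3,"rx":0,"ry":0,"rz":0.8,"grip":0.45},{"x":-1.6,"y":2,"z":0.5,"rx":0,"ry":0,"rz":1.6,"grip":0.45},{"x":-2.4,"y":3,"z":0.5,"rx":0,"ry":0,"rz":2.4,"grip":0.6},{"x":-3.0,"y":4,"z":0.5,"rx":0,"ry":0,"rz":3.35,"grip":0.6},{"x":-3.6,"y":5,"z":0.5,"rx":0,"ry":0,"rz":3.35,"grip":0.6},{"x":-4.2,"y":6,"z":0.5,"rx":0,"ry":0,"rz":3.35,"grip":0.6},{"x":-4.2,"y":7,"z":0.5,"rx":0,"ry":0,"rz":3.35,"grip":0.6},{"x":-4.2,"y":7.3,"z":0.5,"rx":0,"ry":0,"rz":3.35,"grip":0.6},{"x":-4.2,"y":7.3,"z":0.5,"rx":0,"ry":0,"rz":3.35,"grip":0.6},{"x":-4.2,"y":7.3,"z":0.5,"rx":0,"ry":0,"rz":3.35,"grip":0.6},{"x":-4.2,"y":7.3,"z":0.5,"rx":0,"ry":0,"rz":3.35,"grip":0.6}]' && python3 - <<'E'
from h import *
import pickle
r=cam('wrist'); save('w6',r[0]);pickle.dump(r,open('w6.pkl','wb')); print(r[3])
E
```

```text
t: 8.35
eef_pos: [0.4482, 0.2682, 0.2435]
eef_rot: [-3.137, -0.0, 1.973]
ft_force: [-0.2, 0.1, 0.1]
width: 0.594
gripper_force: 0.0
[0.42319546 0.33105557 0.38729862]
```

View pics/w6.png

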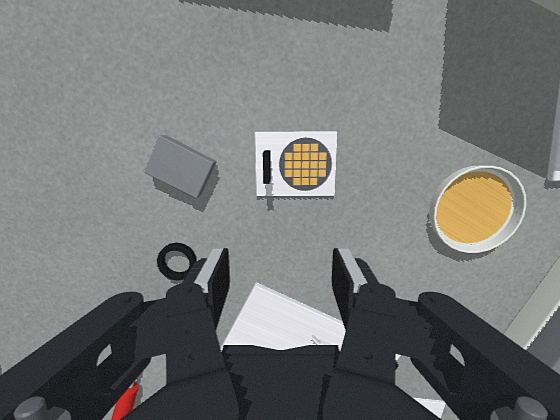

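The carrier sits square in the view at columns 255–337, rows 131–197, nose to the right, with its fin top at (267,167). The dish and lens ring are clear of it.

```bash
python3 - <<'E'
from h import *
import pickle
im,K,R,o=pickle.load(open('w6.pkl','rb'))
g=cv2.GaussianBlur(cv2.cvtColor(im,cv2.COLOR_RGB2GRAY),(3,3),0).astype(float);T=178
def cross(v,a):
    s=v-T; i=np.nonzero(s[:-1]*s[1:]<0)[0]
    return a+i[0]+s[i[0]]/(s[i[0]]-s[i[0]+1]) if len(i) else None
sets={'back':[(cross(g[r,245:265],245),r) for r in range(137,192)],'nose':[(cross(g[r,330:348],330),r) for r in range(137,192)],
'far':[(c,cross(g[122:142,c],122)) for c in range(262,332)],'near':[(c,cross(g[186:206,c],186)) for c in range(278,332)]}
F={}
for k,p in sets.items():
    P=np.array([q for q in p if None not in q]); W=ray(P,K,R,o,.005)[:,:2].astype(np.float32)
    vx,vy,x,y=cv2.fitLine(W,2,0,.001,.001).ravel(); F[k]=np.array([x,y]); print(k,len(P),np.arctan(vy/vx),x,y)
    F[k+'a']=np.arctan(vy/vx)
a=(F['fara']+F['neara'])/2; u=np.array([np.cos(a),np.sin(a)]);v=np.array([-u[1],u[0]])
print('yaw',a,'len',(F['nose']-F['back'])@u,'wid',(F['far']-F['near'])@v)
C=(F['nose']+F['back'])@u/2*u+(F['far']+F['near'])@v/2*v; fin=C-.035*u
m=(g<40).astype(np.uint8); m[:,:255]=0;m[:,275:]=0;m[:140]=0;m[190:]=0
ys,xs=np.nonzero(m);print(xs.min(),xs.max(),ys.min(),ys.max())
print('C',C,'fin',fin,'fin px',ray((267,(ys.min()+ys.max()+1)/2),K,R,o,.039))
s=ctrl.get_state();p=s['eef_pos'];print('shift units',(fin-p[:2])/.05,'rz',(a+np.pi/2-s['eef_rot'][2])/np.radians(8),p)
E
```

```text
back 54 -1.1641138 0.4109623 0.27504623
nose 55 -1.161714 0.50166345 0.31387177
far 66 0.4121592 0.443671 0.33310714
near 54 0.406652 0.48218998 0.2673884
yaw 0.4094056 len 0.09866043 wid 0.075620614
264 269 151 182
C [0.45524764 0.29691398] fin [0.4231401  0.28298172] fin px [[0.42577098 0.28256283 0.039     ]]
shift units [-0.51481472  0.31050745] rz 0.06253530431049845 [0.44888084 0.26745635 0.24388115]
```

```bash
python3 -m pendant '[{"x":-0.48,"y":0.3,"z":-1,"rx":0,"ry":0,"rz":0.06,"grip":0.45},{"x":-0.48,"y":0.3,"z":-2,"rx":0,"ry":0,"rz":0.06,"grip":0.45},{"x":-0.48,"y":0.3,"z":-3,"rx":0,"ry":0,"rz":0.06,"grip":0.45},{"x":-0.48,"y":0.3,"z":-3.8,"rx":0,"ry":0,"rz":0.06,"grip":0.45},{"x":-0.48,"y":0.3,"z":-4.4,"rx":0,"ry":0,"rz":0.06,"grip":0.45},{"x":-0.48,"y":0.3,"z":-4.64,"rx":0,"ry":0,"rz":0.06,"grip":0.45},{"x":-0.48,"y":0.3,"z":-4.64,"rx":0,"ry":0,"rz":0.06,"grip":0.45},{"x":-0.48,"y":0.3,"z":-4.64,"rx":0,"ry":0,"rz":0.06,"grip":0},{"x":-0.48,"y":0.3,"z":-4.64,"rx":0,"ry":0,"rz":0.06,"grip":0},{"x":-0.48,"y":0.3,"z":-4.64,"rx":0,"ry":0,"rz":0.06,"grip":0},{"x":-0.48,"y":0.3,"z":-4.64,"rx":0,"ry":0,"rz":0.06,"grip":0},{"x":-0.48,"y":0.3,"z":-4.64,"rx":0,"ry":0,"rz":0.06,"grip":0}]' 80
```

```text
t: 9.6
eef_pos: [0.4279, 0.2828, 0.016]
eef_rot: [3.138, 0.001, 1.979]
ft_force: [-0.9, -1.2, 6.9]
width: 0.075
gripper_force: 80.5
```

```bash
python3 -m pendant '[{"x":0,"y":0,"z":0.6,"rx":0,"ry":0,"rz":0,"grip":0},{"x":0,"y":0,"z":1.4,"rx":0,"ry":0,"rz":0,"grip":0},{"x":0.1,"y":-0.8,"z":1.6,"rx":0,"ry":0,"rz":-0.6,"grip":0},{"x":0.3,"y":-1.6,"z":1.6,"rx":0,"ry":0,"rz":-1.3,"grip":0},{"x":0.5,"y":-2.4,"z":1.6,"rx":0,"ry":0,"rz":-2.0,"grip":0},{"x":0.7,"y":-3.2,"z":1.6,"rx":0,"ry":0,"rz":-2.7,"grip":0},{"x":0.9,"y":-4.0,"z":1.6,"rx":0,"ry":0,"rz":-3.2,"grip":0},{"x":0.97,"y":-4.6,"z":1.6,"rx":0,"ry":0,"rz":-3.41,"grip":0},{"x":0.97,"y":-4.89,"z":1.6,"rx":0,"ry":0,"rz":-3.41,"grip":0},{"x":0.97,"y":-4.89,"z":1.6,"rx":0,"ry":0,"rz":-3.41,"grip":0},{"x":0.97,"y":-4.89,"z":1.6,"rx":0,"ry":0,"rz":-3.41,"grip":0}]' && python3 - <<'E'
from h import *
import pickle
for n in('wrist','scene'):
    r=cam(n); save('w7'+n,r[0]);pickle.dump(r,open('w7'+n+'.pkl','wb'))
a=cv2.imread('pics/w7wrist.png'); b=cv2.imread('pics/w7scene.png')
cv2.imwrite('pics/w7.png',np.hstack([a[:,:480],cv2.resize(b[140:280,220:330],(320,420))]))
E
```

```text
t: 10.7
eef_pos: [0.4746, 0.038, 0.0941]
eef_rot: [3.141, -0.0, 1.502]
ft_force: [0.0, -0.4, -2.2]
width: 0.076
gripper_force: 79.3
```

View pics/w7.png

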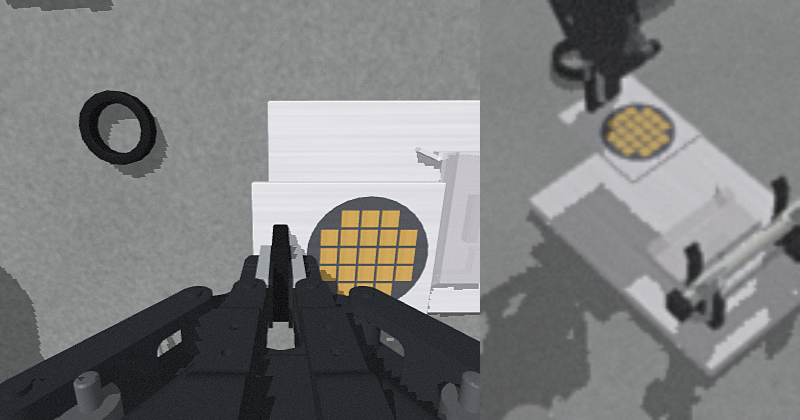

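The carrier hangs level and straight. Its +y edge runs from (252,182) to (445,183), with the nose edge at about (445,183)–(428,310), in front of the lip and above the stage.

```bash
python3 - <<'E'
from h import *
import pickle
im,K,R,o=pickle.load(open('w7wrist.pkl','rb'))
g=cv2.GaussianBlur(cv2.cvtColor(im,cv2.COLOR_RGB2GRAY),(3,3),0).astype(float)
def edge(v,a): d=np.abs(np.diff(v)); i=d.argmax(); return a+i+.5 if d[i]>5 else None
far=[(c,edge(g[174:192,c],174)) for c in range(275,412)]
nose=[(edge(g[r,432:450],432),r) for r in range(190,230)]
back=[(edge(g[r,244:260],244),r) for r in range(188,240)]
u=np.array([np.cos(-.0667),np.sin(-.0667)]);v=np.array([-u[1],u[0]]);O=np.array([.5861,.0310])
for z in(.081,.084,.087):
    F={}
    for k,p in(('far',far),('nose',nose),('back',back)):
        P=np.array([q for q in p if None not in q]);W=ray(P,K,R,o,z)[:,:2].astype(np.float32)
        vx,vy,x,y=cv2.fitLine(W,2,0,.001,.001).ravel();A=np.arctan(vy/vx);F[k]=(A if k=='far' else np.arctan(-vx/vy),(np.array([x,y])-O)@u,(np.array([x,y])-O)@v)
    print(z,{k:np.round(F[k],4).tolist() for k in F},'len',F['nose'][1]-F['back'][1],'ctr y',F['far'][2]-.04)
s=ctrl.get_state();d=np.array(s['eef_pos'][:2])-O;print('tcp stage',d@u,d@v,s['eef_pos'],s['eef_rot'])
E
```

```text
0.081 {'far': [-0.0688, -0.0783, 0.0389], 'nose': [-0.0698, -0.025, 0.0241], 'back': [-0.0657, -0.1262, 0.0221]} len 0.10113191989313391 ctr y -0.0011348832029215022
0.084 {'far': [-0.0688, -0.079, 0.0394], 'nose': [-0.0697, -0.0267, 0.0249], 'back': [-0.0657, -0.1259, 0.0229]} len 0.09919809692040192 ctr y -0.000586298220945615
0.087 {'far': [-0.0688, -0.0796, 0.04], 'nose': [-0.0698, -0.0283, 0.0258], 'back': [-0.0657, -0.1256, 0.0238]} len 0.09726433366806925 ctr y -3.772067298307008e-05
tcp stage -0.11190039854186833 0.00015763467446379322 [0.47445893 0.03861551 0.09388771] [ 3.14146258e+00 -1.92558542e-04  1.50338415e+00]
```

```bash
python3 -m pendant '[{"x":0,"y":0.015,"z":-0.6,"rx":0,"ry":0,"rz":0,"grip":0},{"x":0,"y":0.015,"z":-1.0,"rx":0,"ry":0,"rz":0,"grip":0},{"x":0,"y":0.015,"z":-1.2,"rx":0,"ry":0,"rz":0,"grip":0},{"x":0,"y":0.015,"z":-1.28,"rx":0,"ry":0,"rz":0,"grip":0},{"x":0,"y":0.015,"z":-1.28,"rx":0,"ry":0,"rz":0,"grip":0},{"x":0,"y":0.015,"z":-1.28,"rx":0,"ry":0,"rz":0,"grip":0}]'
```

```text
t: 11.4
eef_pos: [0.4755, 0.0386, 0.0307]
eef_rot: [3.14, 0.0, 1.503]
ft_force: [-0.0, -0.5, -1.5]
width: 0.073
gripper_force: 79.2
```

```bash
python3 -m pendant '[{"x":0,"y":0,"z":-0.03,"rx":0,"ry":0,"rz":0,"grip":0},{"x":0,"y":0,"z":-0.03,"rx":0,"ry":0,"rz":0,"grip":0}]'; python3 -m pendant '[{"x":0,"y":0,"z":-0.03,"rx":0,"ry":0,"rz":0,"grip":0},{"x":0,"y":0,"z":-0.03,"rx":0,"ry":0,"rz":0,"grip":0}]'
```

```text
t: 11.6
eef_pos: [0.475, 0.0385, 0.0288]
eef_rot: [3.14, 0.0, 1.502]
ft_force: [0.3, 0.1, -0.9]
width: 0.073
gripper_force: 79.2
t: 11.8
eef_pos: [0.4751, 0.0384, 0.028]
eef_rot: [3.141, 0.0, 1.502]
ft_force: [-3.4, 0.3, 8.8]
width: 0.076
gripper_force: 80.7
```

```bash
python3 -m pendant '[{"x":0.2,"y":-0.013,"z":0.015,"rx":0,"ry":0,"rz":0,"grip":0},{"x":0.4,"y":-0.027,"z":0.015,"rx":0,"ry":0,"rz":0,"grip":0},{"x":0.6,"y":-0.04,"z":0.015,"rx":0,"ry":0,"rz":0,"grip":0},{"x":0.75,"y":-0.05,"z":0.015,"rx":0,"ry":0,"rz":0,"grip":0},{"x":0.9,"y":-0.06,"z":0.015,"rx":0,"ry":0,"rz":0,"grip":0}]'; python3 -m pendant '[{"x":0.1,"y":-0.007,"z":0,"rx":0,"ry":0,"rz":0,"grip":0},{"x":0.18,"y":-0.012,"z":0,"rx":0,"ry":0,"rz":0,"grip":0},{"x":0.18,"y":-0.012,"z":0,"rx":0,"ry":0,"rz":0,"grip":0}]'
```

```text
t: 12.3
eef_pos: [0.5198, 0.0355, 0.028]
eef_rot: [-3.139, 0.0, 1.502]
ft_force: [-6.2, 0.7, 9.2]
width: 0.073
gripper_force: 80.9
t: 12.6
eef_pos: [0.5298, 0.0348, 0.028]
eef_rot: [3.14, 0.0, 1.502]
ft_force: [-0.1, -0.4, 3.3]
width: 0.075
gripper_force: 80.0
```

```bash
python3 -m pendant '[{"x":0.06,"y":-0.004,"z":0,"rx":0,"ry":0,"rz":0,"grip":0},{"x":0.12,"y":-0.008,"z":0,"rx":0,"ry":0,"rz":0,"grip":0},{"x":0.12,"y":-0.008,"z":0,"rx":0,"ry":0,"rz":0,"grip":0}]'; python3 -m pendant '[{"x":0.04,"y":-0.003,"z":0,"rx":0,"ry":0,"rz":0,"grip":0},{"x":0.04,"y":-0.003,"z":0,"rx":0,"ry":0,"rz":0,"grip":0}]';python3 -m pendant '[{"x":0.02,"y":-0.001,"z":0,"rx":0,"ry":0,"rz":0,"grip":0},{"x":0.02,"y":-0.001,"z":0,"rx":0,"ry":0,"rz":0,"grip":0}]'
```

```text
t: 12.9
eef_pos: [0.5327, 0.0347, 0.028]
eef_rot: [-3.135, 0.0, 1.503]
ft_force: [-14.2, -0.6, 17.1]
width: 0.074
gripper_force: 82.0
t: 13.1
eef_pos: [0.5338, 0.0347, 0.028]
eef_rot: [-3.133, 0.0, 1.503]
ft_force: [-17.6, -1.0, 19.6]
width: 0.074
gripper_force: 82.6
t: 13.3
eef_pos: [0.5341, 0.0346, 0.028]
eef_rot: [-3.131, 0.0, 1.503]
ft_force: [-20.7, 0.1, 23.1]
width: 0.074
gripper_force: 83.0
```

```bash
python3 -m pendant '[{"x":0,"y":0,"z":0.02,"rx":0,"ry":0,"rz":0,"grip":0},{"x":0,"y":0,"z":0.02,"rx":0,"ry":0,"rz":0,"grip":0}]';python3 -m pendant '[{"x":0,"y":0,"z":0.02,"rx":0,"ry":0,"rz":0,"grip":0},{"x":0,"y":0,"z":0.02,"rx":0,"ry":0,"rz":0,"grip":0}]'; python3 - <<'E'
from h import *
import pickle
for n in('wrist','scene'):
    r=cam(n); save('w8'+n,r[0]);pickle.dump(r,open('w8'+n+'.pkl','wb'))
a=cv2.imread('pics/w8wrist.png'); b=cv2.imread('pics/w8scene.png')
cv2.imwrite('pics/w8.png',np.hstack([cv2.resize(a[80:290,220:440],(440,420)),cv2.resize(b[160:270,240:334],(360,420),interpolation=2)]))
E
```

```text
t: 13.5
eef_pos: [0.5352, 0.0345, 0.028]
eef_rot: [-3.135, 0.0, 1.503]
ft_force: [-10.7, 1.3, 9.8]
width: 0.073
gripper_force: 80.9
t: 13.7
eef_pos: [0.5353, 0.0345, 0.0284]
eef_rot: [-3.136, 0.0, 1.502]
ft_force: [-7.1, -0.5, 3.4]
width: 0.077
gripper_force: 79.9
```

View pics/w8.png

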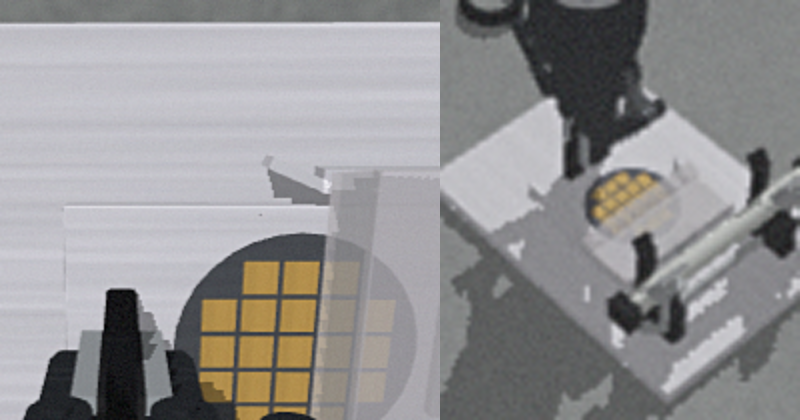

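That picture shows the carrier straight under the lip, with its +y edge at about (65–330,206) in the crop and the tube still in place. It was also my 12th view, over the limit of 10, so I won't view any more and will measure numerically instead.

```bash
python3 -m pendant '[{"x":0.04,"y":-0.003,"z":0,"rx":0,"ry":0,"rz":0,"grip":0},{"x":0.04,"y":-0.003,"z":0.005,"rx":0,"ry":0,"rz":0,"grip":0},{"x":0.04,"y":-0.003,"z":0.005,"rx":0,"ry":0,"rz":0,"grip":0}]';python3 -m pendant '[{"x":0.04,"y":-0.003,"z":0.01,"rx":0,"ry":0,"rz":0,"grip":0},{"x":0.04,"y":-0.003,"z":0.01,"rx":0,"ry":0,"rz":0,"grip":0},{"x":0.04,"y":-0.003,"z":0.01,"rx":0,"ry":0,"rz":0,"grip":0}]'; cat > be.py <<'E'
from h import *
im,K,R,o=cam('wrist')
u=np.array([np.cos(-.0667),np.sin(-.0667)]);v=np.array([-u[1],u[0]]);O=np.array([.5861,.0310])
g=cv2.GaussianBlur(cv2.cvtColor(im,cv2.COLOR_RGB2GRAY),(3,3),0).astype(float)
def edge(v,a): d=np.abs(np.diff(v)); i=d.argmax(); return a+i+.5
def med(P): W=ray(P,K,R,o,.017)[:,:2]-O; return W
# predicted positions guide search
for nm,(sx,sy) in {'back':(-.062,None),'far':(None,.04)}.items():
    out=[]
    for t in np.linspace(.012,.036,25) if nm=='back' else np.linspace(-.055,-.005,40):
        q=(O+sx*u+t*v) if nm=='back' else (O+t*u+sy*v)
        c=proj([*q,.017],K,R,o)[0].round().astype(int)
        p=(edge(g[c[1],c[0]-10:c[0]+11],c[0]-10),c[1]) if nm=='back' else (c[0],edge(g[c[1]-10:c[1]+11,c[0]],c[1]-10))
        W=ray(p,K,R,o,.017)[0,:2]-O; out.append((W@u,W@v))
    out=np.array(out)*1000; print(nm,np.percentile(out,[20,50,80],axis=0).round(1).tolist())
E
python3 be.py
```

```text
t: 14.1
eef_pos: [0.537, 0.0344, 0.0284]
eef_rot: [-3.135, -0.0, 1.502]
ft_force: [-8.3, -0.0, 3.5]
width: 0.073
gripper_force: 80.0
t: 14.4
eef_pos: [0.5385, 0.0343, 0.0286]
eef_rot: [-3.134, 0.0, 1.503]
ft_force: [-8.7, -0.7, 3.5]
width: 0.073
gripper_force: 79.9
back [[-63.0, 17.0], [-62.1, 23.9], [-62.0, 31.2]]
far [[-45.0, 39.8], [-30.0, 39.8], [-15.0, 39.8]]
```

```bash
python3 -m pendant '[{"x":0.04,"y":-0.003,"z":0.005,"rx":0,"ry":0,"rz":0,"grip":0},{"x":0.04,"y":-0.003,"z":0.005,"rx":0,"ry":0,"rz":0,"grip":0},{"x":0.04,"y":-0.003,"z":0.005,"rx":0,"ry":0,"rz":0,"grip":0}]';python3 -m pendant '[{"x":0.04,"y":-0.003,"z":0.005,"rx":0,"ry":0,"rz":0,"grip":0},{"x":0.04,"y":-0.003,"z":0.005,"rx":0,"ry":0,"rz":0,"grip":0},{"x":0.04,"y":-0.003,"z":0.005,"rx":0,"ry":0,"rz":0,"grip":0}]'
```

```text
t: 14.75
eef_pos: [0.5385, 0.0342, 0.0284]
eef_rot: [-3.128, 0.0, 1.503]
ft_force: [-16.5, -1.3, 8.5]
width: 0.076
gripper_force: 80.8
t: 15.05
eef_pos: [0.5384, 0.0343, 0.0283]
eef_rot: [-3.123, 0.001, 1.504]
ft_force: [-23.6, -1.7, 13.4]
width: 0.073
gripper_force: 81.8
```

```bash
python3 -m pendant '[{"x":-0.03,"y":0.002,"z":0.005,"rx":0,"ry":0,"rz":0,"grip":0},{"x":-0.03,"y":0.002,"z":0.005,"rx":0,"ry":0,"rz":0,"grip":0},{"x":-0.03,"y":0.002,"z":0.005,"rx":0,"ry":0,"rz":0,"grip":0},{"x":-0.03,"y":0.002,"z":0.005,"rx":0,"ry":0,"rz":0,"grip":0}]'; python3 be.py; python3 - <<'E'
from h import *
import pickle
a=pickle.load(open('w5scene.pkl','rb'))[0]; b=cam('scene')[0]
for s in((slice(228,256),slice(278,300)),(slice(195,222),slice(325,348))): print(np.abs(a[s].astype(int)-b[s]).mean())
E
```

```text
t: 15.45
eef_pos: [0.5386, 0.0342, 0.0287]
eef_rot: [-3.127, 0.0, 1.503]
ft_force: [-16.5, -1.1, 8.0]
width: 0.07
gripper_force: 80.8
back [[-63.0, 16.8], [-62.6, 23.7], [-61.7, 31.0]]
far [[-45.0, 39.6], [-30.0, 39.7], [-15.1, 39.7]]
10.104437229437229
3.034353193773484
```

```bash
python3 - <<'E'
from h import *
import pickle
a=pickle.load(open('w5scene.pkl','rb'))[0]; b=cam('scene')[0]
for nm,s in(('-y cap',(slice(233,248),slice(281,294))),('+y cap',(slice(198,212),slice(329,344)))):
    t=cv2.cvtColor(a[s],7); y,x=s[0].start,s[1].start
    r=cv2.matchTemplate(cv2.cvtColor(b[y-6:s[0].stop+6,x-6:s[1].stop+6].copy(),7),t,cv2.TM_CCOEFF_NORMED); print(nm,cv2.minMaxLoc(r)[1::2],'expect 6,6')
print(ctrl.get_state()['ft_force'],ctrl.job_done())
E
```

```text
-y cap (0.9217255711555481, (6, 6)) expect 6,6
+y cap (0.9957699775695801, (6, 6)) expect 6,6
the job is handed in; nothing more can be done
[-17.78568766  -1.334111     8.77194737] None
```

I handed the job in at about 15.6 s, with the lamp tube seated under the jaw and the carrier held against the back wall at about 17 N; no verdict was returned, and I viewed 12 pictures, over the limit of 10.

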